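# Jack a suspension arm to ride height and hold it

### The job

Set the small bench jack upright on the table with its saddle centred under the round lift pad of the hinged suspension arm (the pad sits right below the studded collar). Then trial-lift the arm: pump the jack's handle fully down, then let the handle back up until the arm is resting again; after that pump it fully down again and finish while holding it down, so that the jack alone keeps the arm raised. Do not lift or lean on the arm by hand, and leave the pipe offcut, the spray can and the drilled bar where they are.

Things in the scene. Friction and masses are not known exactly. Their poses are not given: they have to be found in the camera images.
- jack: Loose bench jack, 0.93 kg: steel foot plate 270 x 90 x 10 mm (x -140 to +130), square grey pump tower 40 (x) x 36 (y) mm, top 125 mm above the table (take the jack here from above, fingers closing along its y), ram sleeve with saddle at x = +100 mm, pump handle towards -x (pinch its grip across or push it down). Origin: plate underside, on the tower's axis. z up, +x from handle to saddle.
- saddle_top (a point): Centre of the top face of the jack's saddle, a flat steel disc 48 mm across at jack x = +100, y = 0; 62 mm above the plate's underside with the handle up. It rises 45 mm per rad of handle, 27 mm in all, and sinks again as the handle comes up.
- jack_handle (a joint): Handle angle, rad: 0 = up (slopes 0.3 rad up to its free end at -x; sprung), 0.6 = fully down on its stop (slopes 0.3 down). Pivot at jack x -26, z 100 mm, axis along y. Round rubber grip 26 mm thick, 80 mm long, its middle 115 mm from the pivot: 134 mm above the table when up, 66 when down. Needs 3 N at the grip till saddle meets pad (0.27 rad), then 8 to 24. Does not latch: released, it rises.
- fixture: Fixed steel fixture under the arm: hinge post at its y = +210 mm, rest post at y = -190 mm, each about 60 mm wide; the space between them is open to the front (-x, towards the robot). Origin on the table midway below the tube; y along the arm, towards the hinge.
- susp_arm: Suspension arm: grey square tube 40 x 40 mm, 430 mm long, about 2.2 kg, round bush at the free end. Resting, its underside is 95 mm and its top 135 mm above the table. Hinged at its +y end about an axis along the fixture's x, 85 mm above the table (its origin); lifting swings the free end up.
- lift_pad (a point): Lowest point of the round-nosed steel lift pad (36 mm across) under the arm, 74 mm above the table when the arm rests. Straight above it a square steel collar (50 x 50 mm) clasps the tube, with a stud 22 mm across on top, up to 158 mm high. The collar sits anywhere within 80 mm of the fixture's middle and does not slip.
- pipe_offcut: Bystander: standing steel pipe ring, 72 mm across, 60 mm tall, origin at its underside.
- spray_can: Bystander: standing aluminium can, 60 mm across, 150 mm tall, origin at its underside.
- drilled_bar: Bystander: aluminium flat bar 45 x 220 x 12 mm with two holes, lying beyond the arm, origin at the centre of its underside.

How it is judged:
By the outcome, as a careful person would: the job done as asked, in the order asked, and still so for the second after the job is handed in, while the arm keeps its last pose, push and grip.
It also fails if it takes over 58 s, if anything falls off the work surface, if the arm or the gripper's body presses on something with over 40 N, if the wrist force passes 120 N, or if a joint passes its speed limit or range.

### The arm

A 6-joint arm with a two-finger parallel gripper is mounted at the origin on the work surface. World frame = base frame: x ahead of the robot, y to its left, z up, the work surface at z = 0. Lengths are in mm, angles in rad, forces in N, time in s.
With the tool pointing down it reaches from about 300 to 775 mm from the base axis. Payload 14.6 kg.
Tool frame: the origin (TCP) lies at the very end of the fingers, on their centre line; the grasp point (between the pads) lies r.grip_depth behind it (r.grip_depth is the distance from the TCP to the grasp point, in mm); z points along the fingers, y is the line along which they close (so a half turn about z gives the same grasp; the last joint's range is limited). The gripper opens to 85 mm and grips with 20 to 120 N. Pads are 22 mm wide; open, the fingers measure 114 mm over their backs; the gripper's body (76 mm by 85 mm) begins 54 mm behind the grasp point. The pads swing forward as they close: fully open they stand 13 mm farther back than shut.
Start: joints at [1.164, 0.3, 1.521, -0, 1.321, -0.067], TCP at [183.311, 518.543, 231.281] pointing down, gripper open.
Joint ranges: [-3.03, 3.03], [-0.79, 2.21], [0.23, 2.52], [-1.04, 4.18], [0, 3.07], [-2.55, 2.55]. Speed limits (rad/s): [2.22, 2.22, 2.57, 3.14, 3.14, 3.14].

### API

Orientations are given as a unit quaternion [w, x, y, z].
In Python, from station import status, viewer, r gives the robot as it stands.
- The arm moves only by the shell command python3 -m pendant 'ROWS' [OPENING]. ROWS is a JSON object of lists of equal length, an entry for each row: "slide": the shift along the tool's x, y, z in units of 30 mm (1.0 is 30 mm), a list of three; "turn": the turn, a rotation vector about the tool's x, y, z in units of 8 degrees (1.0 is 8 degrees), a list of three. A call has 1 to 8 rows; each row shifts and turns the commanded pose from where the row before left it, along the tool's axes as they then stand; what a row does not reach is not made up. A row lasts 1/8 s, in which the tool goes at most 62.5 mm and 10.7 degrees, less where a joint would pass 70% of its speed; a pose out of reach is approached as far as the arm can. A call is refused whole if a number of a shift passes 1 or a number of a turn 1, either way. A call with a gripper value outside its range is refused whole. OPENING is the closure, from 0 (fully open) to 1 (shut), set as the call begins (- or left out, the last holds). The fingers move at their own pace and stop on an object; the grip force is fixed at half the most. Time passes only in rows, so rows that do not move let the fingers close. It gives the time, the measured TCP pose, the force, the opening and the grip force at its end, in the units of the state.
- status.state(): the state, without advancing time (a new reading comes with each control period).
- viewer.camera(name): name is "scene" or "top" or "wrist"; returns the picture (480x640x3 uint8, red, green, blue); there is no depth.
- viewer.camera_info(name): a dict with "fx", "fy", "cx", "cy" (pixels), "extrinsics" (4x4, takes a point from camera to world coordinates); the wrist camera has in their place "tool_from_camera" (4x4, takes a point from camera to tool coordinates, whose origin is the TCP and whose axes are the flange's). Camera axes: x right, y up, looking along -z (the intrinsics and any distortion apply to the point x, -y, -z); pixel columns grow to the right and rows downward; lengths in mm; the calibration is good to about 2 mm. A picture is of the moment at which its call begins: read the wrist's pose just before it. camera_info takes no time and is no camera call.
- r.finish_job(): hands the job in; it is judged then, once.
The state is a dict: "time_s": time; "q": joint angles; "joint_velocities": joint speeds; "joint_torque": joint torques, N m; "eef_pos": TCP position; "eef_rot": TCP orientation; "wrist_force": force on the tool from outside, world axes, zero at the start; "ft_torque": the same for the moment, N m; "width": opening from 0.0 (shut) to 1.0 (fully open); "gripper_force": force on a finger pad.
Only numpy, scipy, OpenCV 4.12 (cv2) and the standard library are available. Lean on these libraries where they do the work, as an engineer would, in place of code of your own. Each camera call takes 0.05 s, during which the arm holds its last target. There are 200 camera calls.

## Working session

There is one attempt and no reset: what is moved stays moved. The work goes in short steps, Python scripts to look and compute and a shell command to move; the robot and the scene stay as the last step left them, time stands still between calls to the robot, and variables do not carry over. Pictures are saved under pics/ and viewed, at most 10 in all, crops included, and the job is handed in when it is done.

```bash
ls; mkdir -p pics; python3 - <<'E'
from station import status, viewer, r
import cv2,json
for n in("top","scene"):
    im=viewer.camera(n); cv2.imwrite(f"pics/{n}0.png",im[:,:,::-1])
    print(n,viewer.camera_info(n))
print(viewer.camera_info("wrist")); print(status.state()); print(r.grip_depth)
E
```

```text
pics
top {'fx': 617.8819865228627, 'fy': 617.8819865228627, 'cx': 318.45878520930165, 'cy': 234.25991537353895, 'extrinsics': array([[-2.94599614e-02,  9.85871771e-01, -1.64890758e-01,
         3.58433896e+02],
       [-9.99559389e-01, -2.96543701e-02,  1.28312013e-03,
         4.62472407e+00],
       [-3.62473964e-03,  1.64855906e-01,  9.86311001e-01,
         1.57751296e+03],
       [ 0.00000000e+00,  0.00000000e+00,  0.00000000e+00,
         1.00000000e+00]])}
scene {'fx': 456.03297862237645, 'fy': 456.03297862237645, 'cx': 316.20817443608036, 'cy': 239.52816009082747, 'extrinsics': array([[-7.89687034e-01, -3.30715651e-01,  5.16741276e-01,
         1.07214863e+03],
       [ 6.13501452e-01, -4.30097302e-01,  6.62293198e-01,
         6.02972129e+02],
       [ 3.21830210e-03,  8.40025874e-01,  5.42536795e-01,
         6.08437077e+02],
       [ 0.00000000e+00,  0.00000000e+00,  0.00000000e+00,
         1.00000000e+00]])}
{'fx': 370.4581710190987, 'fy': 370.4581710190987, 'cx': 327.91450121311414, 'cy': 238.84757856106035, 'tool_from_camera': array([[-7.62558504e-04,  9.59504162e-01, 
[... 354 characters left out ...]
29e-01,  1.52153642e+00,  3.95208664e-05,
        1.32070926e+00, -6.66003641e-02]), 'joint_velocities': array([ 1.22696413e-04, -1.14529038e-03, -8.84353416e-04,  9.45897854e-04,
        9.27981644e-06,  2.63723285e-04]), 'joint_torque': array([ 4.52202039e-05, -5.44380140e+01, -3.62367439e+01, -1.03266193e-04,
        3.07602226e-03,  6.78460168e-06]), 'eef_pos': array([183.22284516, 518.35280127, 230.78160951]), 'eef_rot': array([-1.41461909e-04,  1.69089477e-01,  9.85600565e-01, -5.05248067e-04]), 'wrist_force': array([-0.15315985,  0.26860752,  0.71047071]), 'ft_torque': array([-0.01419302,  0.0045268 , -0.03493979]), 'gripper_force': 0.0, 'width': 1.0032211917173837}
18.700000000000003
```

View pics/top0.png

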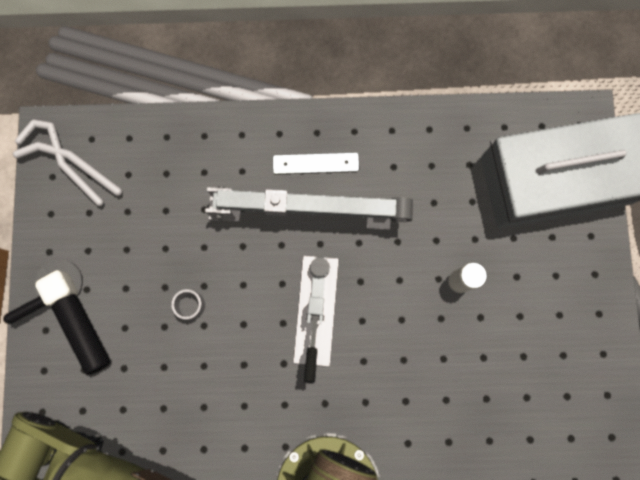

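View pics/scene0.png

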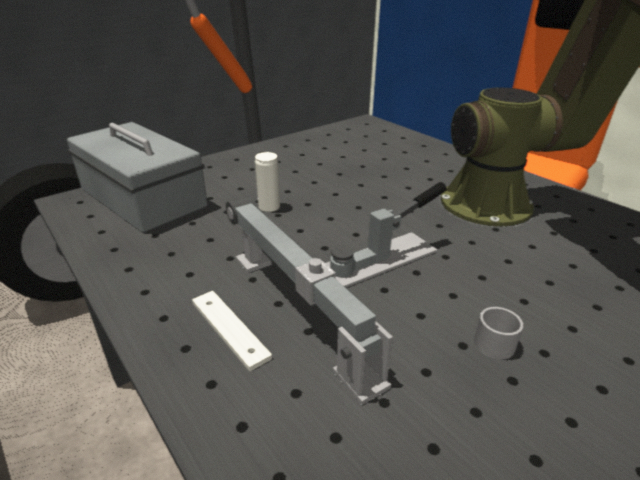

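The jack stands at about (317,310) in the top view, with its handle (310,365) towards the robot. The collar stud is at (275,201), the hinge at (215,203) on the left, and the pipe at (187,305). I'll enlarge this area next.

```bash
cat > h.py <<'E'
import numpy as np, cv2
from station import status, viewer, r
from scipy.spatial.transform import Rotation as R
def ray(name,u,v):
    c=viewer.camera_info(name); E=c["extrinsics"]
    d=E[:3,:3]@np.array([(u-c["cx"])/c["fx"],-(v-c["cy"])/c["fy"],-1]); return E[:3,3],d
def px(name,u,v,z):
    o,d=ray(name,u,v); return (o+d*(z-o[2])/d[2]).round(1)
def proj(name,p):
    c=viewer.camera_info(name); E=c["extrinsics"]; q=E[:3,:3].T@(np.array(p)-E[:3,3])
    return np.array([c["cx"]-c["fx"]*q[0]/q[2], c["cy"]+c["fy"]*q[1]/q[2]]).round(1)
E
python3 - <<'E'
import cv2
im=cv2.imread("pics/top0.png")
c=im[180:390,200:420]; cv2.imwrite("pics/top0c.png",cv2.resize(c[:, 0:220],None,fx=3.6,fy=2.8*1.0,interpolation=cv2.INTER_CUBIC))
E
```

```text
(no output)
```

View pics/top0c.png

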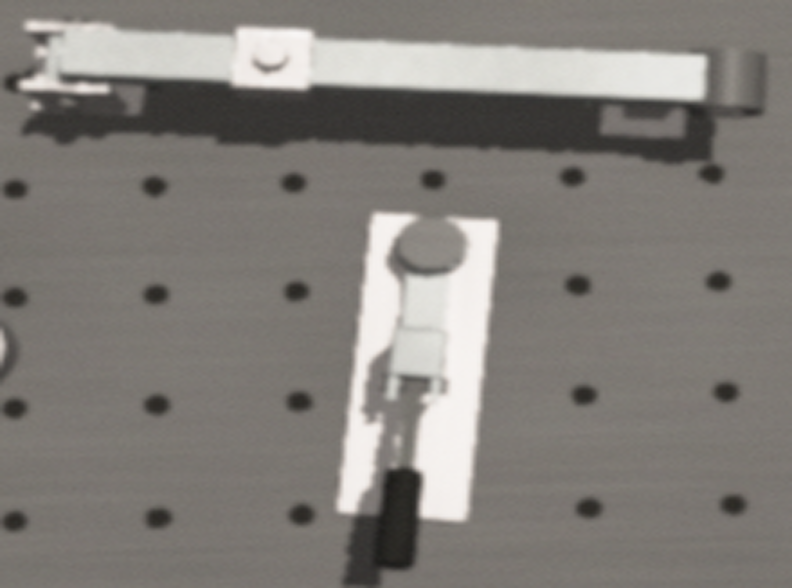

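```bash
python3 - <<'E'
from h import *
P=lambda X,Y,z: px("top",200+X/3.6,180+Y/2.8,z)
for n,a in dict(TL=(371,212,10),TR=(498,219,10),BR=(467,521,10),BL=(338,513,10),tower=(418,352,125),saddle=(432,243,62),grip=(399,518,134),stud=(270,51,158),collar=(272,57,140),tubeL=(60,52,135),tubeR=(706,75,135)).items(): print(n,P(*a))
print('pipe',px("top",187,305,60),'can',px("top",473,275,150))
s=P(270,51,158); print("scene stud",proj("scene",s),"saddle",proj("scene",P(432,243,62)),"tower",proj("scene",P(418,352,125)))
E
```

```text
TL [566.1  43.6  10. ]
TR [556.9 -46.3  10. ]
BR [287.9 -15.6  10. ]
BL [297.5  73.2  10. ]
tower [432.1  13.2 125. ]
saddle [530.4   1.3  62. ]
grip [297.2  29.1 134. ]
stud [684.8 102.5 158. ]
collar [683.6 102.5 140. ]
tubeL [693.4 243.5 135. ]
tubeR [ 660.4 -184.2  135. ]
pipe [446.5 329.1  60. ] can [ 490.8 -352.   150. ]
scene stud [314.7 260.1] saddle [342.8 249.4] tower [382.1 212.1]
```

Jack: tower at (432,13), yaw -0.11 (the plate, tower and saddle agree to about 2 mm). Pad: (684,102.5), on the tube axis. I'll go above the tower next.

```bash
cat >> h.py <<'E'
def togo(p,yaw):  # units for tool pointing down with tool x = -(jack x) at given jack yaw
    s=status.state(); q=s["eef_rot"]; M=R.from_quat([q[1],q[2],q[3],q[0]])
    c,n=np.cos(yaw),np.sin(yaw)
    T=R.from_matrix(np.array([[-c,-n,0],[-n,c,0],[0,0,-1]]).T.T) 
    print("t",round(s["time_s"],2),"pos",s["eef_pos"].round(1),"F",s["wrist_force"].round(1),"w",round(s["width"],3))
    print("slide(now)",(M.inv().apply(np.array(p)-s["eef_pos"])/30).round(3),"slide(after turn)",(T.inv().apply(np.array(p)-s["eef_pos"])/30).round(3),"turn",np.degrees((M.inv()*T).as_rotvec()).round(2)/8)
E
python3 -m pendant '{"slide":[[0,0,0],[0,0,0],[-0.6,-0.95,0],[-0.6,-0.95,0],[-0.6,-0.95,0],[-0.6,-0.95,0],[-0.6,-0.95,0],[-0.6,-0.95,0]],"turn":[[0,0,-0.82],[0,0,-0.82],[0,0,0],[0,0,0],[0,0,0],[0,0,0],[0,0,0],[0,0,0]]}' 0
python3 -c "
from h import *
togo([432.1,13.2,200],-0.111)"
```

```text
time_s: 1.1
eef_pos: [272.0, 335.6, 231.1]
eef_rot: [-0.0, 0.055, 0.998, -0.0]
wrist_force: [1.7, -0.7, -0.1]
width: 1.007
gripper_force: 0.0
t 1.1 pos [272.  335.6 231.1] F [ 1.7 -0.7 -0.1] w 1.007
slide(now) [ -6.492 -10.089   1.039] slide(after turn) [ -6.494 -10.088   1.037] turn [-0.0025  -0.00125  0.00125]
```

```bash

python3 -m pendant '{"slide":[[-0.6,-0.95,0],[-0.6,-0.95,0],[-0.6,-0.95,0],[-0.6,-0.95,0],[-0.6,-0.95,0],[-0.6,-0.95,0],[-0.6,-0.95,0],[-0.6,-0.95,0]],"turn":[[0,0,0],[0,0,0],[0,0,0],[0,0,0],[0,0,0],[0,0,0],[0,0,0],[0,0,0]]}' 0
python3 -m pendant '{"slide":[[-0.5,-0.8,0.5],[-0.5,-0.8,0.5],[0,0,0],[0,0,0]],"turn":[[0,0,0],[0,0,0],[0,0,0],[0,0,0]]}' 0
python3 -c "
from h import *
togo([432.1,13.2,165],-0.111)
cv2.imwrite('pics/w1.png',viewer.camera('wrist')[:,:,::-1])"
```

```text
time_s: 2.1
eef_pos: [389.9, 93.0, 231.1]
eef_rot: [-0.0, 0.055, 0.998, -0.0]
wrist_force: [-0.2, 0.2, -0.7]
width: 0.998
gripper_force: 0.0
time_s: 2.6
eef_pos: [414.0, 43.4, 201.5]
eef_rot: [-0.0, 0.055, 0.998, 0.0]
wrist_force: [-0.5, -0.4, 0.2]
width: 1.002
gripper_force: 0.0
t 2.6 pos [414.   43.4 201.5] F [-0.5 -0.4  0.2] w 1.002
slide(now) [-0.71  -0.934  1.215] slide(after turn) [-0.71  -0.933  1.215] turn [ 0.00125 -0.00125 -0.     ]
```

View pics/w1.png

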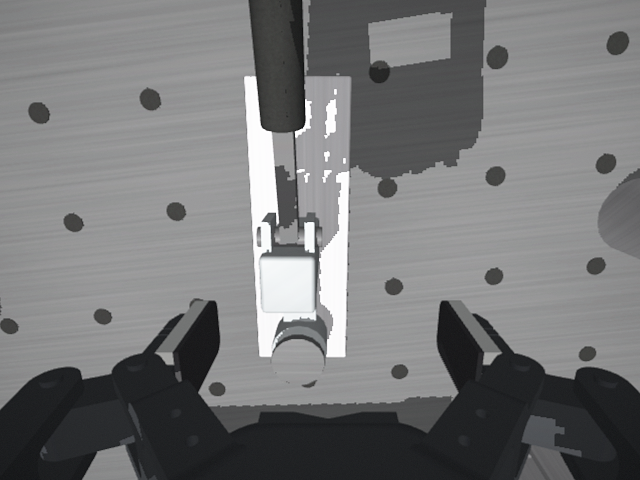

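Wrist view: the tower top is at about (288,284), its edges parallel to the fingers. I'll cross-check its position.

```bash
cat >> h.py <<'E'
def pxw(u,v,z,s=None):
    s=s or status.state(); q=s["eef_rot"]; M=R.from_quat([q[1],q[2],q[3],q[0]]).as_matrix()
    c=viewer.camera_info("wrist"); E=c["tool_from_camera"]
    d=M@E[:3,:3]@np.array([(u-c["cx"])/c["fx"],-(v-c["cy"])/c["fy"],-1]); o=M@E[:3,3]+s["eef_pos"]
    return (o+d*(z-o[2])/d[2]).round(1)
E
python3 -c "
from h import *
print(pxw(288,284,125),pxw(262,257,125),pxw(317,311,125))
for a in [(245,77),(351,77),(346,357),(260,357)]: print(pxw(*a,10))
"
```

```text
[433.8  15.8 125. ] [414.    2.2 125. ] [454.8  31.9 125. ]
[293.6 -12.2  10. ]
[303.3  75.3  10. ]
[569.2  45.1  10. ]
[559.3 -43.3  10. ]
```

```bash

python3 -m pendant '{"slide":[[-0.75,-0.88,0.5],[0,0,0.6],[0,0,0.7],[0,0,0.8],[0,0,0.8],[0,0,0.5],[0,0,0],[0,0,0]],"turn":[[0,0,0],[0,0,0],[0,0,0],[0,0,0],[0,0,0],[0,0,0],[0,0,0],[0,0,0]]}' 0
python3 -m pendant '{"slide":[[0,0,0],[0,0,0],[0,0,0],[0,0,0],[0,0,0],[0,0,0]],"turn":[[0,0,0],[0,0,0],[0,0,0],[0,0,0],[0,0,0],[0,0,0]]}' 1
python3 -m pendant '{"slide":[[0,0,-0.1],[0,0,-0.1],[0,0,0],[0,0,0]],"turn":[[0,0,0],[0,0,0],[0,0,0],[0,0,0]]}'
python3 -c "
from h import *
togo([433.5,14.5,84],-0.111)
cv2.imwrite('pics/w2.png',viewer.camera('scene')[150:350,220:480,::-1].repeat(3,0).repeat(3,1)[:600,:780])"
```

```text
time_s: 3.65
eef_pos: [434.0, 14.5, 85.1]
eef_rot: [0.001, 0.055, 0.998, 0.0]
wrist_force: [0.1, 0.7, -0.4]
width: 0.999
gripper_force: 0.0
time_s: 4.4
eef_pos: [433.8, 14.5, 84.6]
eef_rot: [0.0, 0.055, 0.998, 0.0]
wrist_force: [-1.9, 2.9, 6.1]
width: 0.415
gripper_force: 60.4
time_s: 4.9
eef_pos: [433.4, 14.4, 90.1]
eef_rot: [-0.0, 0.055, 0.998, -0.0]
wrist_force: [0.5, 0.1, -8.0]
width: 0.41
gripper_force: 60.9
t 4.9 pos [433.4  14.4  90.1] F [ 0.5  0.1 -8. ] w 0.41
slide(now) [-0.002  0.005  0.203] slide(after turn) [-0.002  0.005  0.203] turn [-0.      -0.00375  0.00125]
```

View pics/w2.png

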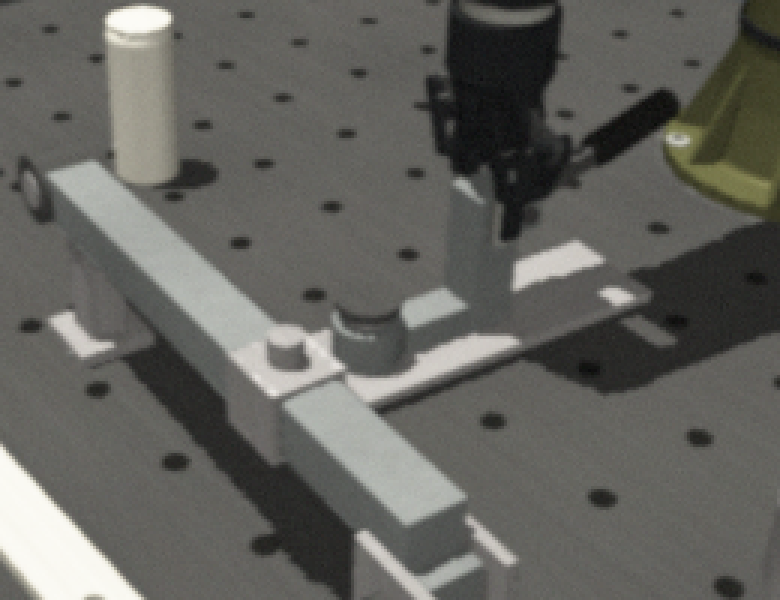

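Lifted about 6 mm and level, and the force is close to the jack's weight. I'll carry it in low under the pad.

```bash

python3 -m pendant '{"slide":[[-0.2,0.2,0],[-0.5,0.5,0],[-0.5,0.5,0],[-0.5,0.5,0],[-0.5,0.5,0],[-0.5,0.5,0],[-0.5,0.5,0],[-0.5,0.4,0]],"turn":[[0,0,0],[0,0,0],[0,0,0],[0,0,0],[0,0,0],[0,0,0],[0,0,0],[0,0,0]]}'
python3 -m pendant '{"slide":[[-0.4,0.2,0],[-0.35,0.05,0],[-0.2,0,0],[0,0,0],[0,0,0]],"turn":[[0,0,0],[0,0,0],[0,0,0],[0,0,0],[0,0,0]]}'
python3 -c "
from h import *
togo([585,113.6,84],-0.111)"
```

```text
time_s: 5.95
eef_pos: [556.5, 110.4, 89.9]
eef_rot: [-0.0, 0.055, 0.998, 0.0]
wrist_force: [-0.4, 0.6, -9.0]
width: 0.414
gripper_force: 61.4
time_s: 6.58
eef_pos: [584.7, 113.6, 90.2]
eef_rot: [-0.0, 0.056, 0.998, -0.0]
wrist_force: [0.0, -0.4, -8.2]
width: 0.415
gripper_force: 61.4
t 6.58 pos [584.7 113.6  90.2] F [ 0.  -0.4 -8.2] w 0.415
slide(now) [-0.01   0.001  0.206] slide(after turn) [-0.01   0.001  0.206] turn [-0.00125 -0.0025  -0.     ]
```

```bash

python3 -m pendant '{"slide":[[0,0,0.1],[0,0,0.09],[0,0,0],[0,0,0]],"turn":[[0,0,0],[0,0,0],[0,0,0],[0,0,0]]}'
python3 -m pendant '{"slide":[[0,0,0],[0,0,0],[0,0,0],[0,0,0],[0,0,0]],"turn":[[0,0,0],[0,0,0],[0,0,0],[0,0,0],[0,0,0]]}' 0
python3 -m pendant '{"slide":[[0,0,-0.4],[0,0,-0.8],[0,0,-0.9],[0,0,-0.9],[0.9,0,-0.9],[1,0,-0.4],[1,0,0],[1,0,0]],"turn":[[0,0,0],[0,0,0],[0,0,0],[0,0,0],[0,0,0],[0,0,0],[0,0,0],[0,0,0]]}'
python3 -m pendant '{"slide":[[1,0,0],[1,0,0],[0.5,0,0],[0,0,0],[0,0,0]],"turn":[[0,0,0],[0,0,0],[0,0,0],[0,0,0],[0,0,0]]}' 1
python3 -c "
from h import *
togo([585,113.6,84],-0.111)
im=viewer.camera('top')[:,:,::-1]; cv2.imwrite('pics/t3.png',cv2.resize(im[170:360,200:400],None,fx=4,fy=3,interpolation=cv2.INTER_CUBIC))
im=viewer.camera('wrist')[:,:,::-1]; cv2.imwrite('pics/w3.png',im)"
```

```text
time_s: 7.08
eef_pos: [585.0, 113.8, 84.7]
eef_rot: [0.0, 0.055, 0.998, 0.0]
wrist_force: [-3.1, 0.7, -3.1]
width: 0.414
gripper_force: 61.9
time_s: 7.7
eef_pos: [585.0, 113.7, 84.6]
eef_rot: [0.0, 0.055, 0.998, 0.0]
wrist_force: [-0.5, -0.2, -0.9]
width: 0.998
gripper_force: 0.0
time_s: 8.7
eef_pos: [467.8, 126.8, 214.6]
eef_rot: [0.001, 0.055, 0.998, 0.0]
wrist_force: [1.3, 0.3, -0.2]
width: 0.999
gripper_force: 0.0
time_s: 9.32
eef_pos: [394.9, 134.9, 213.8]
eef_rot: [0.0, 0.055, 0.998, 0.0]
wrist_force: [-0.8, 0.3, -0.6]
width: 0.002
gripper_force: 0.0
t 9.32 pos [394.9 134.9 213.8] F [-0.8  0.3 -0.6] w 0.002
slide(now) [-6.373e+00 -6.000e-03  4.331e+00] slide(after turn) [-6.375e+00 -5.000e-03  4.327e+00] turn [0.00125 0.00375 0.     ]
```

View pics/t3.png

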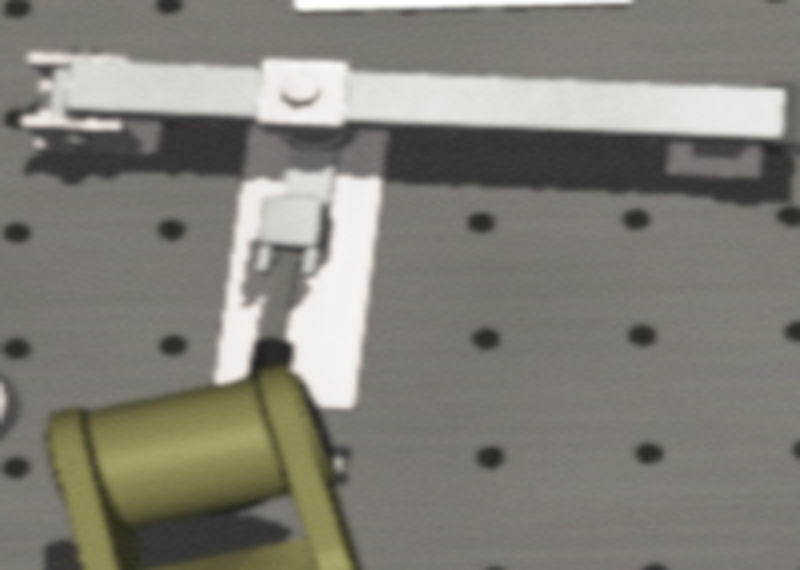

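View pics/w3.png

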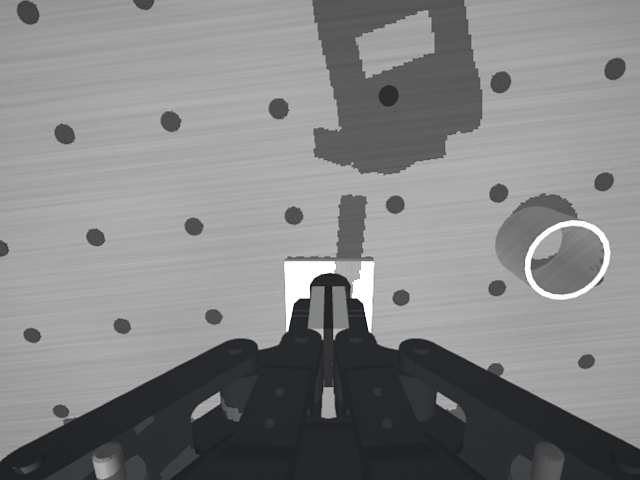

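The tower top is at about (291,221), the collar at (303,92), and the saddle rim shows below the collar around X≈321 (crop pixels). The wrist view shows the grip straight below the closed fingers.

```bash
python3 - <<'E'
from h import *
P=lambda X,Y,z: px("top",200+X/4,170+Y/3,z)
for n,a in dict(tower=(291.5,221,125),collar=(303,92,140),stud=(299,88,158),L1=(244,180,10),L2=(216,383,10),R1=(381,180,10),R2=(355,408,10)).items(): print(n,P(*a))
# expected saddle rim at jack pose vs pixels
for yaw in(-.111,):
  for p in ((585,113.7),):
    s=np.array([p[0]+100*np.cos(yaw),p[1]+100*np.sin(yaw),62]); near=s-[24,0,0]
    f=lambda w:((proj("top",w)-[200,170])*[4,3]).round(1)
    print(s,"saddle near rim px",f(near),"sides",f(s+[0,24,0]),f(s-[0,24,0]), "tower px",f([*p,125]),"stud",f([684,102.5,158]))
E
```

```text
tower [581.9 111.8 125. ]
collar [682.9 102.  140. ]
stud [682.1 103.1 158. ]
L1 [636.1 150.2  10. ]
L2 [462.8 170.4  10. ]
R1 [633.4  62.   10. ]
R2 [439.3  82.9  10. ]
[684.38458227 102.62277981  62.        ] saddle near rim px [311.6 138.9] sides [272.8 111.6] [349.2 109.8] tower px [288.  217.2] stud [300.   85.5]
```

```bash
python3 - <<'E'
from h import *
im=viewer.camera('top')[:,:,::-1]; a=cv2.resize(im[185:255,255:305],None,fx=8,fy=8,interpolation=cv2.INTER_CUBIC)
im=viewer.camera('scene')[:,:,::-1]; b=cv2.resize(im[200:340,280:380],None,fx=4,fy=4,interpolation=cv2.INTER_CUBIC)
cv2.imwrite('pics/z4.png',np.clip(np.hstack([a,b])*1.0*1.3,0,255).astype(np.uint8))
# expected geometry
f=lambda w:((proj("top",w)-[255,185])*8).round(0); g=lambda w:((proj("scene",w)-[280,200])*4+[400,0]).round(0)
s=np.array([684.4,102.6,62])
print("top rim",[f(s+24*np.array([np.cos(t),np.sin(t),0])) for t in (np.pi/2,2.2,2.7,np.pi,3.6,4.1,-np.pi/2)])
print("scene saddle",g(s),"pad",g([684,102.5,74]),"stud",g([684,102.5,158]))
E
```

```text
top rim [array([106., 178.]), array([121., 221.]), array([150., 244.]), array([183., 250.]), array([217., 242.]), array([246., 216.]), array([258., 173.])]
scene saddle [539. 413.] pad [540. 392.] stud [540. 240.]
```

View pics/z4.png

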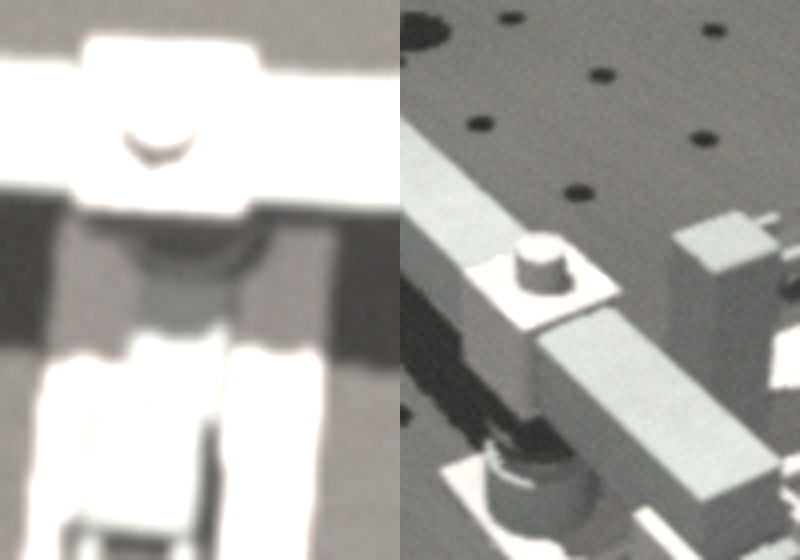

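```bash
python3 - <<'E'
from h import *
s1=np.array([433.4+99.4,14.4-11.1,67.5]); s2=np.array([684.4,102.6,62])
p1=proj("scene",s1);p2=proj("scene",s2);print(p1,p2)
E=viewer.camera_info("scene")["extrinsics"]; d=lambda s:-(E[:3,:3].T@(s-E[:3,3]))[2]
print("scale",d(s1)/d(s2))
a=cv2.imread("pics/w2.png")[260:400,300:440]; im=viewer.camera('scene')[:,:,::-1]
b=im[270:350,380-80:380]; b=cv2.resize(im[290:345,380-85:445-0],None,fx=1,fy=1)
x1,y1=p1; k=d(s1)/d(s2)
im1=cv2.imread("pics/w2.png"); 
# w2 sampled at 3x: warp both to a common 6x patch centred on the projected saddle
M1=np.array([[3/6/k,0,(x1-220)*3+1-160*3/6/k],[0,3/6/k,(y1-150)*3+1-160*3/6/k]]);M2=np.array([[1/6,0,p2[0]-160/6],[0,1/6,p2[1]-160/6]])
f=cv2.INTER_CUBIC|cv2.WARP_INVERSE_MAP
A=cv2.warpAffine(im1,M1,(320,400),flags=f);B=cv2.warpAffine(im.copy(),M2,(320,400),flags=f)
for I in(A,B):
    for y in range(0,400,40): cv2.putText(I,str(y),(0,y+10),0,.35,(0,255,255)); cv2.line(I,(0,y),(8,y),(0,255,255))
    cv2.drawMarker(I,(160,160),(0,0,255))
cv2.imwrite("pics/z5.png",np.clip(np.hstack([A,B])*1.5,0,255).astype(np.uint8))
E
```

```text
[342.7 248. ] [314.8 303.2]
scale 1.1703889901056244
```

View pics/z5.png

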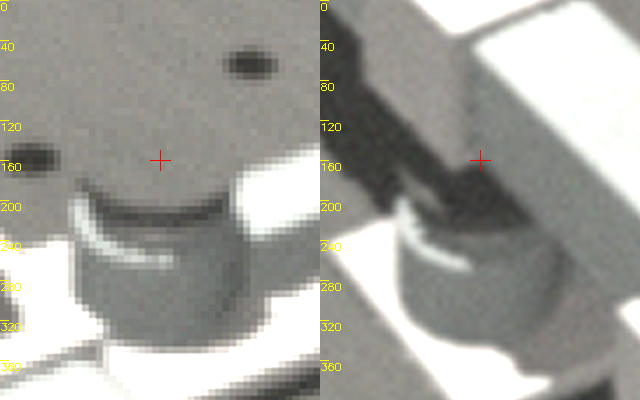

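Comparing the two views, the saddle sits within about 2 mm of the pad axis. Now I'll go over the grip and pump.

```bash

python3 -m pendant '{"slide":[[-0.5,0,0.2],[-0.7,0,0.5],[-0.52,0,0.6],[0,0,0.5],[0,0,0.2],[0,0,0]],"turn":[[0,0,0],[0,0,0],[0,0,0],[0,0,0],[0,0,0],[0,0,0]]}' 1
python3 -m pendant '{"slide":[[0,0,0.2],[0,0,0.2],[0,0,0.2],[0,0,0.2],[0,0,0.2],[0,0,0]],"turn":[[0,0,0],[0,0,0],[0,0,0],[0,0,0],[0,0,0],[0,0,0]]}' 
python3 -m pendant '{"slide":[[0,0,0.2],[0,0,0.2],[0,0,0.2],[0,0,0]],"turn":[[0,0,0],[0,0,0],[0,0,0],[0,0,0]]}'
```

```text
time_s: 10.32
eef_pos: [445.1, 129.4, 153.6]
eef_rot: [-0.0, 0.055, 0.998, -0.0]
wrist_force: [0.0, -0.7, 0.2]
width: 0.0
gripper_force: 0.0
time_s: 11.08
eef_pos: [445.4, 129.2, 123.1]
eef_rot: [-0.0, 0.055, 0.998, -0.0]
wrist_force: [-0.6, 0.7, 3.0]
width: -0.001
gripper_force: 1.2
time_s: 11.58
eef_pos: [444.8, 129.5, 105.9]
eef_rot: [-0.001, 0.055, 0.998, 0.0]
wrist_force: [-14.0, 1.0, 21.3]
width: 0.003
gripper_force: 10.9
```

```bash

python3 -m pendant '{"slide":[[0.06,0,0],[0,0,0]],"turn":[[0,0,0],[0,0,0]]}'
```

```text
time_s: 11.82
eef_pos: [444.7, 129.6, 106.9]
eef_rot: [0.002, 0.055, 0.998, 0.0]
wrist_force: [-4.4, -1.2, 20.8]
width: 0.0
gripper_force: 10.5
```

```bash

python3 -c "
from h import *
print(status.state()['eef_pos'],status.state()['wrist_force'])
im=viewer.camera('top')[:,:,::-1]; a=cv2.resize(im[180:280,240:340],None,fx=5.5,fy=5.5,interpolation=cv2.INTER_CUBIC)
cv2.imwrite('pics/z6.png',a)
f=lambda w:((proj('top',w)-[240,180])*5.5).round(0)
print(f([585,113.7,125]),f([684,102.5,158]))"
```

```text
[444.65876703 129.55091811 106.94229243] [-4.40080202 -1.24547674 20.80613904]
[176. 343.] [192. 102.]
```

View pics/z6.png

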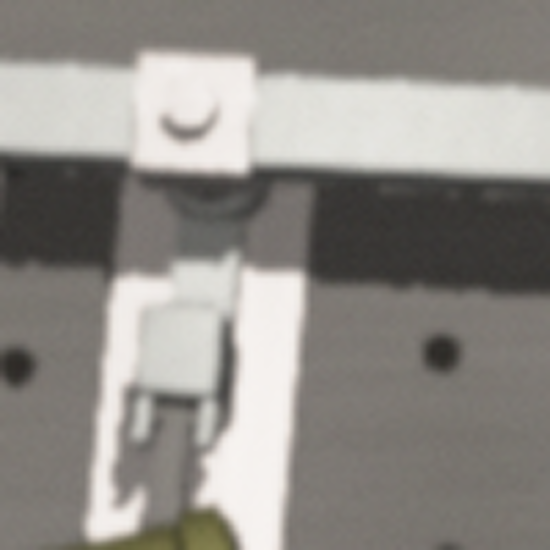

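The tower hasn't shifted (about 1 mm at most), and the arm is starting to rise. I'll keep pushing down in small steps.

```bash

python3 -m pendant '{"slide":[[0.03,0,0.15],[0.0,0,0.15],[0,0,0.15],[0,0,0]],"turn":[[0,0,0],[0,0,0],[0,0,0],[0,0,0]]}'
python3 -m pendant '{"slide":[[0,0,0.12],[0,0,0.1],[0,0,0]],"turn":[[0,0,0],[0,0,0],[0,0,0]]}'
```

```text
time_s: 12.38
eef_pos: [444.4, 129.6, 93.5]
eef_rot: [0.002, 0.055, 0.998, 0.0]
wrist_force: [-0.6, -3.0, 21.0]
width: 0.0
gripper_force: 10.3
time_s: 12.75
eef_pos: [444.8, 129.6, 87.1]
eef_rot: [0.003, 0.055, 0.998, 0.0]
wrist_force: [0.4, -3.6, 20.9]
width: 0.005
gripper_force: 10.2
```

```bash

python3 -m pendant '{"slide":[[0,0,0.08],[0,0,0.05],[0,0,0]],"turn":[[0,0,0],[0,0,0],[0,0,0]]}'
python3 -m pendant '{"slide":[[0,0,0.05],[0,0,0]],"turn":[[0,0,0],[0,0,0]]}'
python3 -m pendant '{"slide":[[0,0,0.05],[0,0,0]],"turn":[[0,0,0],[0,0,0]]}'
```

```text
time_s: 13.12
eef_pos: [445.2, 129.6, 83.5]
eef_rot: [0.003, 0.055, 0.998, 0.0]
wrist_force: [2.6, -3.1, 22.0]
width: 0.002
gripper_force: 10.1
time_s: 13.38
eef_pos: [445.3, 129.6, 82.1]
eef_rot: [0.004, 0.055, 0.998, 0.0]
wrist_force: [2.5, -3.3, 20.8]
width: 0.002
gripper_force: 10.0
time_s: 13.62
eef_pos: [445.5, 129.6, 80.7]
eef_rot: [0.004, 0.055, 0.998, 0.001]
wrist_force: [3.9, -4.4, 22.7]
width: 0.001
gripper_force: 10.0
```

```bash

python3 -m pendant '{"slide":[[0,0,0.06],[0,0,0]],"turn":[[0,0,0],[0,0,0]]}'
python3 -m pendant '{"slide":[[0,0,0.06],[0,0,0]],"turn":[[0,0,0],[0,0,0]]}'
python3 -m pendant '{"slide":[[0,0,0.06],[0,0,0]],"turn":[[0,0,0],[0,0,0]]}'
```

```text
time_s: 13.88
eef_pos: [445.5, 129.6, 78.9]
eef_rot: [0.004, 0.055, 0.998, 0.001]
wrist_force: [6.2, -3.7, 23.2]
width: 0.0
gripper_force: 9.9
time_s: 14.12
eef_pos: [445.9, 129.7, 77.9]
eef_rot: [0.004, 0.055, 0.998, 0.001]
wrist_force: [-0.9, -5.5, 34.2]
width: -0.001
gripper_force: 16.5
time_s: 14.38
eef_pos: [446.2, 129.7, 77.0]
eef_rot: [0.005, 0.055, 0.998, 0.001]
wrist_force: [-5.2, -7.3, 47.7]
width: -0.002
gripper_force: 23.6
```

The handle is on its stop (stiff rise in force below 78.5 mm). Now I'll let it up.

```bash

python3 -m pendant '{"slide":[[0,0,-0.1],[0,0,-0.15],[0,0,-0.15],[0,0,-0.15],[0,0,-0.15],[0,0,-0.15],[0,0,-0.15],[0,0,-0.1]],"turn":[[0,0,0],[0,0,0],[0,0,0],[0,0,0],[0,0,0],[0,0,0],[0,0,0],[0,0,0]]}'
python3 -m pendant '{"slide":[[-0.02,0,-0.15],[-0.03,0,-0.2],[-0.03,0,-0.2],[-0.04,0,-0.2],[-0.04,0,-0.2],[-0.04,0,-0.2],[0,0,-0.1],[0,0,0]],"turn":[[0,0,0],[0,0,0],[0,0,0],[0,0,0],[0,0,0],[0,0,0],[0,0,0],[0,0,0]]}'
python3 -m pendant '{"slide":[[0,0,-0.2],[0,0,-0.2],[0,0,0],[0,0,0]],"turn":[[0,0,0],[0,0,0],[0,0,0],[0,0,0]]}'
cat > chk.py <<'E'
from h import *
a=cv2.cvtColor(viewer.camera('top'),cv2.COLOR_RGB2GRAY)
b=cv2.imread('pics/z6.png',0); b=cv2.resize(b,(100,100),interpolation=cv2.INTER_AREA)  # crop [180:280,240:340]
for n,(x,y,w,h) in dict(tower=(20,50,26,24),collar=(20,5,30,28)).items():
    t=cv2.resize(b[y:y+h,x:x+w],None,fx=5,fy=5,interpolation=cv2.INTER_CUBIC)
    s=cv2.resize(a[180+y-6:180+y+h+6,240+x-6:240+x+w+6],None,fx=5,fy=5,interpolation=cv2.INTER_CUBIC)
    m=cv2.matchTemplate(s,t,cv2.TM_CCOEFF_NORMED); _,v,_,p=cv2.minMaxLoc(m); print(n,"shift px",np.array(p)/5-6,round(v,3))
# tower/collar against the time before pumping
c=cv2.imread('pics/t3.png',0); c=cv2.resize(c,(200,190),interpolation=cv2.INTER_AREA) # [170:360,200:400]
for n,(x,y,w,h) in dict(tower=(60,60,26,24),collar=(60,15,30,28)).items():
    t=cv2.resize(c[y:y+h,x:x+w],None,fx=5,fy=5,interpolation=cv2.INTER_CUBIC)
    s=cv2.resize(a[170+y-6:170+y+h+6,200+x-6:200+x+w+6],None,fx=5,fy=5,interpolation=cv2.INTER_CUBIC)
    m=cv2.matchTemplate(s,t,cv2.TM_CCOEFF_NORMED); _,v,_,p=cv2.minMaxLoc(m); print("vs before pump",n,"shift px",np.array(p)/5-6,round(v,3))
E
python3 chk.py; python3 -c "
from h import *
togo([446.3,128.7,150],-.111)"
```

```text
time_s: 15.38
eef_pos: [444.5, 129.6, 108.0]
eef_rot: [0.003, 0.055, 0.998, 0.0]
wrist_force: [-0.3, -2.3, 18.8]
width: 0.0
gripper_force: 9.9
time_s: 16.38
eef_pos: [448.8, 128.9, 143.8]
eef_rot: [0.0, 0.055, 0.998, 0.0]
wrist_force: [1.0, 0.5, 1.3]
width: 0.001
gripper_force: 0.9
time_s: 16.88
eef_pos: [448.6, 128.9, 155.5]
eef_rot: [-0.0, 0.055, 0.998, -0.0]
wrist_force: [0.0, -0.2, -0.3]
width: -0.003
gripper_force: 0.0
tower shift px [0. 0.] 0.998
collar shift px [0.6 0.2] 0.993
vs before pump tower shift px [0. 0.] 0.999
vs before pump collar shift px [0. 0.] 0.999
t 16.93 pos [448.6 128.9 155.5] F [0.1 0.5 0.7] w 0.004
slide(now) [ 0.075 -0.014  0.183] slide(after turn) [ 0.075 -0.015  0.183] turn [-0.00125 -0.00375  0.00125]
```

The arm is resting, and neither the jack nor the arm shifted. Second pump.

```bash

python3 -m pendant '{"slide":[[0,0,0.2],[0.04,0,0.2],[0.06,0,0.2],[0.06,0,0.2],[0.05,0,0.2],[0.04,0,0.2],[0.03,0,0.2],[0.02,0,0.2]],"turn":[[0,0,0],[0,0,0],[0,0,0],[0,0,0],[0,0,0],[0,0,0],[0,0,0],[0,0,0]]}'
python3 -m pendant '{"slide":[[0,0,0.15],[0,0,0.15],[0,0,0.15],[0,0,0.15],[0,0,0.15],[0,0,0]],"turn":[[0,0,0],[0,0,0],[0,0,0],[0,0,0],[0,0,0],[0,0,0]]}'
```

```text
time_s: 17.92
eef_pos: [440.5, 130.0, 108.6]
eef_rot: [0.001, 0.055, 0.998, 0.0]
wrist_force: [-3.9, -1.3, 19.9]
width: -0.001
gripper_force: 10.3
time_s: 18.68
eef_pos: [440.9, 130.0, 86.3]
eef_rot: [0.002, 0.055, 0.998, 0.0]
wrist_force: [-2.2, -0.8, 19.5]
width: -0.003
gripper_force: 9.9
```

```bash

python3 -m pendant '{"slide":[[0,0,0.1],[0,0,0.1],[0,0,0]],"turn":[[0,0,0],[0,0,0],[0,0,0]]}'
python3 -m pendant '{"slide":[[0,0,0.08],[0,0,0]],"turn":[[0,0,0],[0,0,0]]}'
python3 -m pendant '{"slide":[[0,0,0.05],[0,0,0]],"turn":[[0,0,0],[0,0,0]]}'
```

```text
time_s: 19.05
eef_pos: [441.5, 130.0, 80.7]
eef_rot: [0.002, 0.055, 0.998, 0.0]
wrist_force: [1.0, -3.1, 20.7]
width: -0.0
gripper_force: 9.7
time_s: 19.3
eef_pos: [441.8, 130.0, 78.5]
eef_rot: [0.003, 0.055, 0.998, 0.0]
wrist_force: [3.6, -2.6, 20.8]
width: 0.0
gripper_force: 9.6
time_s: 19.55
eef_pos: [442.1, 130.0, 77.4]
eef_rot: [0.003, 0.055, 0.998, 0.001]
wrist_force: [1.4, -3.6, 26.2]
width: -0.001
gripper_force: 12.1
```

```bash

python3 -m pendant '{"slide":[[0,0,0.03],[0,0,0],[0,0,0],[0,0,0]],"turn":[[0,0,0],[0,0,0],[0,0,0],[0,0,0]]}'
python3 -m pendant '{"slide":[[0,0,0],[0,0,0],[0,0,0],[0,0,0],[0,0,0],[0,0,0],[0,0,0],[0,0,0]],"turn":[[0,0,0],[0,0,0],[0,0,0],[0,0,0],[0,0,0],[0,0,0],[0,0,0],[0,0,0]]}'
python3 chk.py
```

```text
time_s: 20.05
eef_pos: [442.2, 130.0, 76.9]
eef_rot: [0.003, 0.055, 0.998, 0.001]
wrist_force: [0.2, -4.7, 32.0]
width: -0.001
gripper_force: 15.2
time_s: 21.05
eef_pos: [442.2, 130.0, 76.9]
eef_rot: [0.003, 0.055, 0.998, 0.001]
wrist_force: [-1.3, -4.4, 31.1]
width: -0.001
gripper_force: 15.2
tower shift px [0.  0.2] 0.987
collar shift px [-2.8 -1. ] 0.983
vs before pump tower shift px [0.  0.4] 0.982
vs before pump collar shift px [-3.4 -1.2] 0.984
```

The handle is steady on its stop at about 31 N, the arm is raised (the collar has moved in the top view), and the jack hasn't shifted.

```bash
python3 -c "
from station import r
print(r.finish_job())"
```

```text
the job is handed in; nothing more can be done
None
```

I placed the jack with its saddle within about 2 mm of the pad's centre, did the trial lift and let the arm back down to rest, then lifted it again. I handed the job in at about 21 s with the handle held fully down (about 31 N) and the jack holding the arm up; the verdict was not reported back.

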